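# Turn the sinker mould half over on the turning ramp and close it on its mate

## Robot

A 7-joint arm with a two-finger parallel gripper is mounted at the origin on the work surface. World frame = base frame: x ahead of the robot, y to its left, z up, the work surface at z = 0. Lengths are in m, angles in degrees, forces in N, time in s.
With the tool pointing down it reaches from about 0.425 to 0.825 m from the base axis. Payload 3.6 kg.
Tool frame: the origin (TCP) lies at the very end of the fingers, on their centre line; the grasp point (between the pads) lies 19 mm behind it (grip_depth is the distance from the TCP to the grasp point, in m); z points along the fingers, y is the direction in which the jaws open and shut (so a half turn about z gives the same grasp; the last joint's range is limited). The gripper opens to 93 mm and grips with 3 to 60 N. Pads are 15 mm wide; open, the fingers measure 128 mm over their backs; the gripper's body (75 mm by 188 mm) begins 65 mm behind the grasp point.
Start: joints at [62.424, 35.231, -0.722, 81.555, 0.464, 63.22, -2.315], TCP at [0.286, -0.584, 0.219] pointing down, gripper open.
Joint ranges: [-178.69, 178.69], [-17.37, 117.87], [-77.05, 75.6], [15.02, 138.74], [-78.02, 258.01], [0.78, 113.62], [-162.83, 162.83]. Speed limits (degrees/s): [159.86, 159.86, 180, 180, 180, 180, 180].

## Interface

Orientations are given as [roll, pitch, yaw] about the fixed x, y, z axes, in that order (R = Rz(yaw) Ry(pitch) Rx(roll)).
In Python, from station import * gives the robot as it stands. The module is installed in compiled form; this text tells all that it offers.
- The arm moves only by the tool drive_tool, never from a script. Its arguments are lists of equal length, an entry for each row: "fingers": the finger opening in cm, from 0 to 9.3; "travel": the shift along the tool's x, y, z in cm, a list of three; "roll": the turn about the tool's z in rad. A call has 1 to 10 rows; each row shifts and turns the commanded pose from where the row before left it, along the tool's axes as they then stand; what a row does not reach is not made up. A row lasts 1/12 s, in which the tool goes at most 41.7 mm and 7.16 degrees, less where a joint would pass 70% of its speed; a pose out of reach is approached as far as the arm can. A call is refused whole if a number of a shift passes 4.17 or a number of a turn 0.125, either way. A call with a gripper value outside its range is refused whole. The fingers move at their own pace and stop on an object; "newtons" is the grip in N (left out, the last holds). Time passes only in rows, so rows that do not move let the fingers close. It gives the time, the measured TCP pose, the force and the opening at its end, in the units of the state.
- sense(): the state, without advancing time (a new reading comes with each control period).
- camera(name): name is "scene" or "top" or "wrist"; returns a dict with "image" (384x512x3 uint8, red, green, blue), "mtx" (3x3 intrinsics, pixels), "world_from_camera" (4x4, takes a point from camera to world coordinates); the wrist camera has in their place "hand_eye" (4x4, takes a point from camera to tool coordinates, whose origin is the TCP and whose axes are the flange's). Camera axes: x right, y down, z forward; pixel columns grow to the right and rows downward; lengths in m; the calibration is good to about 2 mm. A picture is of the moment at which its call begins: read the wrist's pose just before it. There is no depth.
- job_done(): hands the job in, once; it reports no verdict.
The state is a dict: "clock": time; "joint_positions": joint angles; "joint_vel": joint speeds; "joint_efforts": joint torques, N m; "eef_pos": TCP position; "ee_rot": TCP orientation; "contact_force": force on the tool from outside, world axes, zero at the start; "wrist_torque": the same for the moment, N m; "opening": finger opening in m.
Only numpy, scipy, OpenCV 4.12 (cv2) and the standard library are available. Lean on these libraries where they do the work, as an engineer would, in place of code of your own. Each camera call takes 0.05 s, during which the arm holds its last target. There are 200 camera calls.

## Task

Take the loose aluminium mould half out of the leaning cooling rack and tip it over down the green turning ramp, so that it comes down with its black cavity face underneath. Then slide it along the landing, face on face over the fixed lower half, until it is home against the red end stop with all edges flush, and let go. Leave the porcelain dish and the two cone sinkers alone.

Things in the scene. Friction and masses are not known exactly. Their poses are not given: they have to be found in the camera images.
- mould: Loose aluminium mould half, block 70 (x) x 100 (y) x 16 (z) mm, 0.3 kg; origin at its centre. +z: normal of the black cavity face (two brass-coloured cone shapes); the -z face is bare with four dark screw heads. It starts in the rack on a 100 mm edge: +x points down along the slot to the lower edge, -x to the free upper edge; the cavity face looks up and to the rack's +x side.
- mould_face (a point): Centre of the mould half's cavity face, 8 mm from the block's centre along its +z.
- rack: Fixed cooling rack on a dark wooden foot 120 x 130 mm; origin on the bench. Its slot runs along rack y and leans 30 degrees from vertical, top towards rack -x. Two posts behind the block reach 45 mm up along it, two in front 15 mm; both pairs leave the middle 50 mm (y -25 to 25) open for fingers. End cheeks, 68 mm above the bench, leave 3.5 mm play.
- slot (a point): Centre of the slot's floor, 50 mm above the bench, where the lower edge of the mould half rests. The slot is 19 mm wide; draw the block out along its lean.
- bench_ramp: Fixed turning bench, 126 mm wide. Origin on the bench surface below the foot of the ramp, on the centre line; +x downhill and along the slide, y across. In order: lip (x -94 to -88 mm, 84 high), green ledge (x -88 to -66, 71 high), ramp (x -66 to 0), polished landing (x 0 to 80, 25 high), fixed lower half (x 80 to 150, 25 high), red stop (x 150 to 160, 46 high).
- ledge (a point): Centre of the green upper ledge's top, 71 mm above the bench; ledge 22 mm deep (x), 110 mm between its end cheeks (80 mm high). A block stood here with its cavity face downhill and leaning clearly downhill (15 degrees or more) falls over onto the ramp when freed, and slides down.
- ramp: The ramp: two slippery steel rails 29 mm wide, 35 degrees steep, between side walls 110 mm apart. The 52 mm gap between them on the centre line is open down to landing level, so that closed fingers can reach in behind the block. Origin at its foot, 25 mm above the bench; axes as those of the turning bench (not tilted).
- landing (a point): Centre of the flat polished landing, 25 mm above the bench; side walls 35 mm above the bench narrow from 110 mm at the ramp to 103 mm at the lower half. A flipped block stops on it, or with its uphill edge still on the ramp, and slides on easily when pushed.
- stop (a point): Foot of the red end stop's uphill face, 25 mm above the bench: the block's leading edge comes to rest against this face.
- lower_face (a point): Centre of the top face of the fixed lower mould half (70 along the slide x 100 mm), 25 mm above the bench, at x 115 mm, y 0 of the turning bench.
- dish: Loose white porcelain test dish, 72 mm across, 22 mm high; origin at the centre of its underside. Bystander.
- sinker_0: Loose cone sinker, 34 mm across, 47 mm high; origin at the centre of its underside. Bystander.
- sinker_1: Second cone sinker, as the first. Bystander.
Things that resemble listed ones, but are neither listed nor needed, are in the scene too. Of the things shaped like the mould, the aluminium one is meant.

How it is judged (in metres and radians):
On the way, in this order (a step that is already met when the one before it is completed fails the run):
1. the mould half has tipped over on the ramp, cavity face towards the ramp (angle between mould's own z axis and vertical between 2.2 and 2.95 rad and x of mould in the frame of ramp between -0.075 and 0.02 m and y of mould in the frame of ramp between -0.012 and 0.012 m), for 0.02 s.
2. it lies flat on the landing, cavity face down, not yet home (angle between mould's own z axis and vertical above 3.04 rad and height (world z) of mould_face below 0.03 m and x of mould in the frame of bench_ramp between 0.02 and 0.109 m and y of mould in the frame of bench_ramp between -0.01 and 0.01 m), for 0.1 s.
At the end, for the whole second after the job is handed in: The mould half lies still and released, cavity face down, flat on the lower half (within 0.1 rad, face centres within 4 mm horizontally and 6 mm in all), its edges parallel within 0.06 rad (angle between mould's own z axis and vertical above 3.04 rad and horizontal distance between mould_face and lower_face below 0.004 m and distance between mould_face and lower_face below 0.006 m and angle between the y axis of mould and the y axis of lower_face, either way round below 0.06 rad and linear speed of mould below 0.01 m/s and contact force between the fingers and mould below 0.1 N); the robot touches nothing.
It fails at once if the porcelain dish is moved more than 15 mm (distance of dish from where it was at the start of the episode above 0.015 m).
It fails at once if a cone sinker is moved more than 15 mm (distance of any of sinker_0, sinker_1 from where it was at the start of the episode above 0.015 m).
It also fails if it takes over 58 s, if anything falls off the work surface, if the arm or the gripper's body presses on something with over 40 N, if the wrist force passes 120 N, or if a joint passes its speed limit or range.

## Working session

There is one attempt and no reset: what is moved stays moved. The work goes in short steps, Python scripts to look and compute and a tool call to move; the robot and the scene stay as the last step left them, time stands still between calls to the robot, and variables do not carry over. Pictures are saved under pics/ and viewed, about 8 in all and at most 12, crops included, and the job is handed in when it is done.

Besides the shell and the picture viewer there is one more tool, called as a command line: name --pt "numbers of a row" for each row, then --argument value for the rest. drive_tool: Moves the arm, as the interface text tells. Its arguments: {"type":"object","properties":{"fingers":{"type":"array","items":{"type":"number"}},"travel":{"type":"array","items":{"type":"array","items":{"type":"number"}}},"roll":{"type":"array","items":{"type":"number"}},"newtons":{"type":"number"}},"required":["fingers","travel","roll"]}

```bash
mkdir -p pics
python3 - <<'E'
from station import *
import cv2,numpy as np
s=sense();print({k:np.round(v,3).tolist() for k,v in s.items()})
for n in("scene","top"):
    c=camera(n);np.savez(f"{n}.npz",**c);cv2.imwrite(f"pics/{n}0.png",c["image"][:,:,::-1]);print(n,np.round(c["mtx"],1).tolist(),np.round(c["world_from_camera"],3).tolist())
a=[cv2.imread(f"pics/{n}0.png") for n in("top","scene")]
for n,i in zip(("top","scene"),a): cv2.imwrite(f"pics/{n}0b.png",cv2.resize(i,(800,600),interpolation=cv2.INTER_CUBIC))
E
```

```text
{'clock': 0.0, 'joint_positions': [62.422, 35.289, -0.724, 81.639, 0.465, 63.218, -2.313], 'joint_vel': [-0.062, -0.076, 0.079, 0.092, 0.033, -0.09, 0.034], 'joint_efforts': [-0.0, -45.893, 0.209, -16.574, -0.061, 0.021, 0.0], 'eef_pos': [0.285, -0.583, 0.217], 'ee_rot': [-179.856, 0.002, 26.066], 'contact_force': [-0.551, 0.147, -1.003], 'wrist_torque': [0.008, -0.056, 0.034], 'opening': 0.093}
scene [[395.1, 0.0, 254.0], [0.0, 395.1, 187.0], [0.0, 0.0, 1.0]] [[0.803, 0.346, -0.485, 1.026], [0.595, -0.492, 0.635, -0.653], [-0.019, -0.799, -0.601, 0.586], [0.0, 0.0, 0.0, 1.0]]
top [[407.8, 0.0, 258.4], [0.0, 407.8, 196.4], [0.0, 0.0, 1.0]] [[0.015, -0.988, 0.152, 0.456], [-1.0, -0.015, 0.002, -0.108], [0.001, -0.152, -0.988, 1.142], [0.0, 0.0, 0.0, 1.0]]
```

View pics/top0b.png

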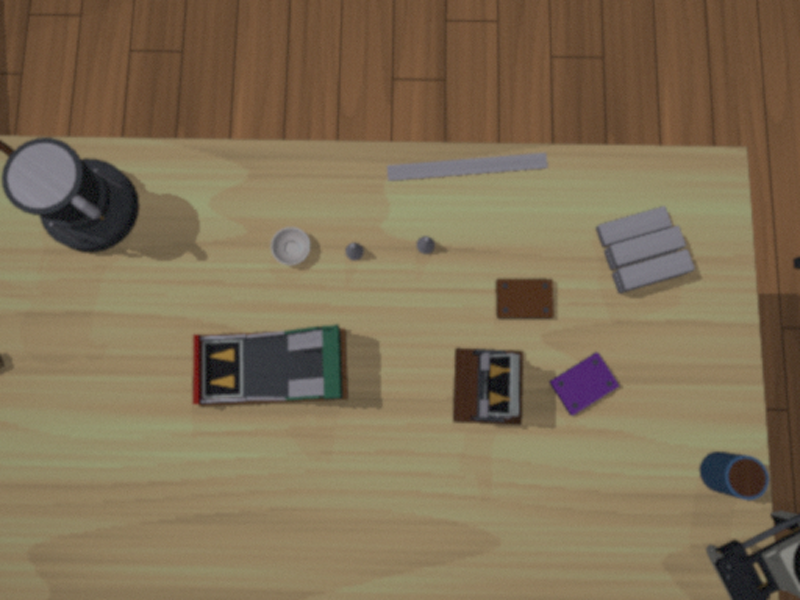

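View pics/scene0b.png

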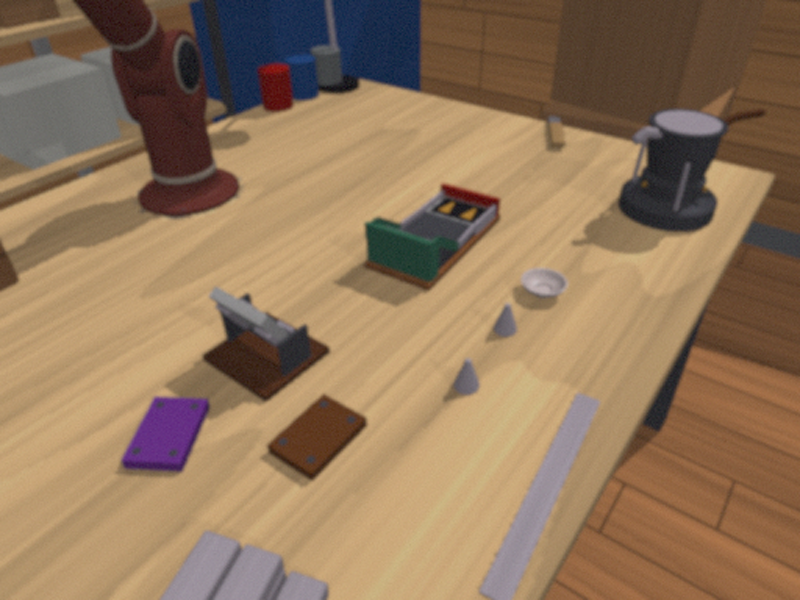

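```bash
cat > h.py <<'E'
import numpy as np,cv2
def ray(n,uv,z):
    c=np.load(n+".npz");W=c["world_from_camera"];K=c["mtx"]
    d=W[:3,:3]@np.linalg.solve(K,[uv[0],uv[1],1.]);o=W[:3,3]
    return o+d*(z-o[2])/d[2]
def proj(n,p):
    c=np.load(n+".npz");q=np.linalg.inv(c["world_from_camera"])@np.r_[p,1];q=c["mtx"]@q[:3];return q[:2]/q[2]
def crop(img,x0,y0,x1,y1,s,step=10):
    a=cv2.resize(img[y0:y1,x0:x1],None,fx=s,fy=s,interpolation=cv2.INTER_CUBIC)
    for x in range(-(-x0//step)*step,x1,step):
        cv2.line(a,(int((x-x0+.5)*s),0),(int((x-x0+.5)*s),6),(255,0,255),1);cv2.putText(a,str(x),(int((x-x0)*s)-8,16),0,.35,(255,0,255))
    for y in range(-(-y0//step)*step,y1,step):
        cv2.line(a,(0,int((y-y0+.5)*s)),(6,int((y-y0+.5)*s)),(255,0,255),1);cv2.putText(a,str(y),(8,int((y-y0+.5)*s)+4),0,.35,(255,0,255))
    return a
E
python3 - <<'E'
from h import *
t=cv2.imread("pics/top0.png");s=cv2.imread("pics/scene0.png")
o=np.zeros((600,800,3),np.uint8)
def put(a,x,y): a=a[:600-y,:800-x];o[y:y+a.shape[0],x:x+a.shape[1]]=a
put(crop(t,118,204,224,264,5),0,0);put(crop(t,286,216,340,276,5),530,0)
put(crop(s,125,180,215,256,3.9),0,304);put(crop(s,228,112,325,188,3.9),360,304)
cv2.imwrite("pics/c1.png",o)
hsv=cv2.cvtColor(t,cv2.COLOR_BGR2HSV)
for nm,lo,hi,z in(("red",(0,150,60),(6,255,255),.046),("red2",(174,150,60),(180,255,255),.046),("green",(60,80,30),(90,255,255),.08)):
    m=cv2.inRange(hsv,lo,hi);cs,_=cv2.findContours(m,0,2)
    for c in cs:
        if cv2.contourArea(c)>40:
            b=cv2.boxPoints(cv2.minAreaRect(c));print(nm,cv2.contourArea(c),b.round(1).tolist(),[ray("top",p,z)[:2].round(3).tolist() for p in b])
E
```

```text
red 113.0 [[124.0, 215.0], [127.0, 215.0], [127.0, 257.0], [124.0, 257.0]] [[0.569, 0.256], [0.569, 0.248], [0.457, 0.241], [0.457, 0.249]]
green 419.0 [[206.0, 209.0], [217.0, 209.0], [217.0, 254.0], [206.0, 254.0]] [[0.585, 0.031], [0.585, 0.002], [0.468, -0.002], [0.468, 0.027]]
```

View pics/c1.png

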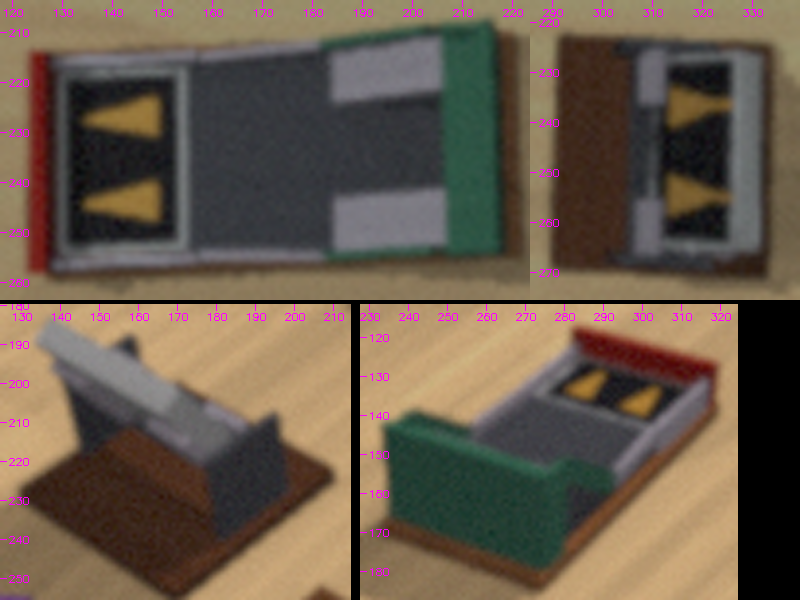

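```bash
cat > m.py <<'E'
from h import *
from scipy.optimize import least_squares
P=lambda x,y,ox,oy,s=5:((x+.5)/s-.5+ox,(y+.5)/s-.5+oy)
# bench-frame points: world +y ~ bench +x, bench y ~ world -x
B=[((30,52),(160,-63,46)),((30,271),(160,63,46)),((53,63),(150,-50,25)),((58,252),(150,50,25)),((190,66),(80,-50,25)),((187,250),(80,50,25)),((331,52),(0,-55,25)),((333,252),(0,55,25)),((443,37),(-66,-55,71)),((447,247),(-66,55,71)),((496,20),(-94,-63,84)),((501,255),(-94,63,84))]
R=lambda a:np.array([[np.cos(a),-np.sin(a)],[np.sin(a),np.cos(a)]])
W=[ray("top",P(*p,118,204),q[2]/1e3)[:2] for p,q in B]
f=lambda v:np.ravel([R(v[2])@(np.array(q[:2])/1e3)+v[:2]-w for (p,q),w in zip(B,W)])
r=least_squares(f,[.5,.1,1.57],loss="soft_l1",f_scale=.002);print("bench",r.x[:2].round(4),np.degrees(r.x[2]).round(2));print((f(r.x)*1e3).round(1).reshape(-1,2).tolist())
np.save("bench.npy",r.x)
for n,x,y,z in(("foot",558,35,.01),("foot",775,43,.01),("foot",768,275,.01),("foot",553,270,.01),("upfront",730,52,.1146),("upfront",727,255,.1146),("upback",764,52,.1066),("upback",761,258,.1066)):
    print(n,ray("top",P(x-530,y,286,216),z).round(4))
E
python3 m.py
```

```text
bench [0.5223 0.0943] 92.85
[[5.6, 0.0], [-3.4, 1.5], [-3.3, -4.5], [-0.3, -0.2], [0.7, 0.9], [1.0, -0.3], [0.7, -1.5], [-0.2, -1.2], [0.1, -0.1], [0.1, 0.3], [1.6, 1.4], [-2.7, 1.4]]
foot [ 0.5587 -0.1983  0.01  ]
foot [ 0.5561 -0.3189  0.01  ]
foot [ 0.4291 -0.3134  0.01  ]
foot [ 0.43  -0.196  0.01 ]
upfront [ 0.542  -0.2767  0.1146]
upfront [ 0.4411 -0.2742  0.1146]
upback [ 0.5429 -0.2953  0.1066]
upback [ 0.4397 -0.2925  0.1066]
```

drive_tool --fingers '[9.3,9.3,9.3,9.3,9.3,9.3,9.3,9.3,9.3,9.3]' --pt "0 0 0" --pt "0 0 0" --pt "0 0 0" --pt "0 0 0" --pt "2 -3.1 0" --pt "2 -3.1 0" --pt "2 -3.1 0" --pt "2 -3.1 0" --pt "2 -3.1 0" --pt "2 -3.1 0" --roll '[0.12,0.12,0.12,0.12,0,0,0,0,0,0]' --newtons 10

```text
clock: 0.93
eef_pos: [0.4107, -0.3991, 0.2183]
ee_rot: [-180.0, 0.0, -1.4]
contact_force: [0.4, -0.5, -0.5]
opening: 0.0926
```

drive_tool --fingers '[9.3,9.3,9.3,9.3,9.3,9.3]' --pt "2 -3.1 0" --pt "2 -3.1 0" --pt "2 -3.1 0" --pt "2 -3.1 0" --pt "0 0 0" --pt "0 0 0" --roll '[0,0,0,0,0,0]'

```text
clock: 1.43
eef_pos: [0.4948, -0.2757, 0.2181]
ee_rot: [-179.9, 0.0, -1.1]
contact_force: [0.3, -0.6, 0.1]
opening: 0.0932
```

Run:
```python
from station import *
from h import *
s=sense();c=camera("wrist");np.savez("wrist.npz",**c,pos=s["eef_pos"],rot=s["ee_rot"])
print(s["clock"],s["eef_pos"],s["ee_rot"],s["joint_positions"],c["hand_eye"].round(3).tolist(),c["mtx"][0])
cv2.imwrite("pics/w1.png",crop(c["image"][:,:,::-1],0,0,512,384,1.56,50))
```

```text
1.4333 [ 0.4948446  -0.27566226  0.21813023] [-1.79895343e+02  2.08515557e-02 -1.05646671e+00] [ 23.61160827  27.80360362   5.12320712  95.91732534  -2.96432778
  56.47521054 -61.26949346] [[-0.001, -0.97, -0.243, 0.066], [1.0, -0.001, 0.001, -0.0], [-0.001, -0.243, 0.97, -0.166], [0.0, 0.0, 0.0, 1.0]] [324.09645607   0.         256.61188991]
```

View pics/w1.png

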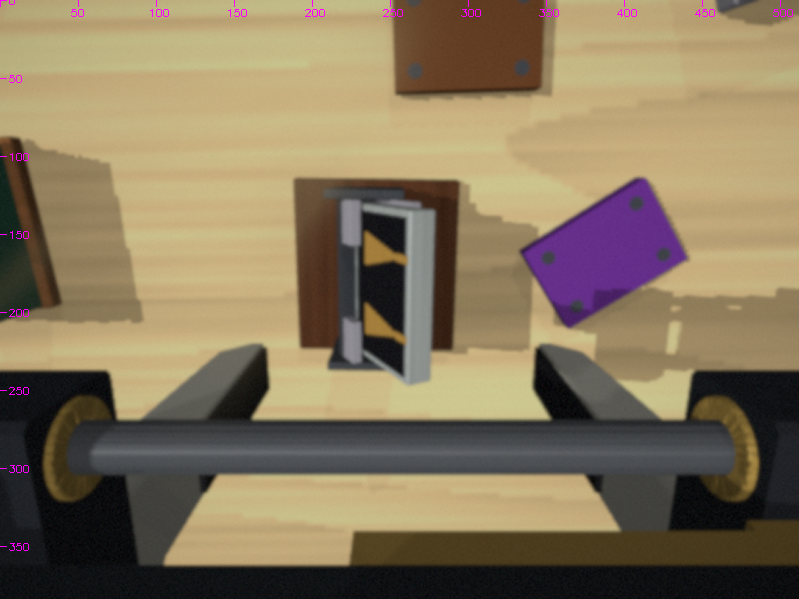

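```bash
cat >> h.py <<'E'
from scipy.spatial.transform import Rotation as Ro
def wray(f,uv,z):
    c=np.load(f);T=np.eye(4);T[:3,:3]=Ro.from_euler("xyz",c["rot"],degrees=True).as_matrix();T[:3,3]=c["pos"]
    W=T@c["hand_eye"];d=W[:3,:3]@np.linalg.solve(c["mtx"],[*uv,1.]);o=W[:3,3];return o+d*(z-o[2])/d[2]
E
python3 - <<'E'
from h import *
for n,x,y,z in(("upfront",408,208,.1146),("upfront",407,383,.1146),("upback",434,210,.1066),("upback",431,380,.1066),("foot",294,178,.01),("foot",460,181,.01),("foot",453,350,.01),("foot",301,348,.01),("green",8,137,.0),("green",60,305,0)):
    print(n,wray("wrist.npz",((x+.5)/1.56-.5,(y+.5)/1.56-.5),z).round(4))
E
```

```text
upfront [ 0.5418 -0.2803  0.1146]
upfront [ 0.4428 -0.2782  0.1146]
upback [ 0.5399 -0.2944  0.1066]
upback [ 0.4409 -0.2924  0.1066]
foot [ 0.5572 -0.1999  0.01  ]
foot [ 0.5528 -0.3193  0.01  ]
foot [ 0.424  -0.3151  0.01  ]
foot [ 0.4279 -0.1963  0.01  ]
green [0.5899 0.0074 0.    ]
green [ 0.4636 -0.0072  0.    ]
```

drive_tool --fingers '[9.3,9.3,9.3,9.3,9.3,9.3]' --pt "-0.3 0.2 2" --pt "0 0 3.5" --pt "0 0 3.5" --pt "0 0 3" --pt "0 0 1.8" --pt "0 0 0" --roll '[0,0,0,0,0,0]'

```text
clock: 1.98
eef_pos: [0.4858, -0.2815, 0.0765]
ee_rot: [-179.8, 0.5, -1.6]
contact_force: [-0.4, 0.3, -0.9]
opening: 0.0928
```

drive_tool --fingers '[0,0,0,0,0,0,0,0,0,0]' --pt "0 0 0" --pt "0 0 0" --pt "0 0 0" --pt "0 0 0" --pt "0 0 0" --pt "0 0 0" --pt "0 0 0" --pt "0 0 0" --pt "0 0 0" --pt "0 0 0" --roll '[0,0,0,0,0,0,0,0,0,0]' --newtons 8

```text
clock: 2.82
eef_pos: [0.4905, -0.2764, 0.0804]
ee_rot: [-179.6, 0.1, -1.3]
contact_force: [-0.3, 3.0, 2.7]
opening: 0.032
```

drive_tool --fingers '[0,0,0,0,0,0,0,0,0,0]' --pt "0 0 0" --pt "0 0 0" --pt "0.2 0.2 -0.35" --pt "0 0.2 -0.35" --pt "0 0.2 -0.35" --pt "0 0.2 -0.35" --pt "0 0.2 -0.35" --pt "0 0 0" --pt "0 0 0" --pt "0 0 0" --roll '[0,0,0,0,0,0,0,0,0,0]' --newtons 15

```text
clock: 3.65
eef_pos: [0.4911, -0.285, 0.097]
ee_rot: [-179.5, 0.3, -1.3]
contact_force: [-0.8, 7.3, 0.2]
opening: 0.0311
```

Run:
```python
from station import *
from h import *
c=camera("scene");print(sense()["contact_force"])
cv2.imwrite("pics/s2.png",crop(c["image"][:,:,::-1],90,110,240,260,4,20))
```

```text
[-0.46053536  6.73127112 -0.05862918]
```

View pics/s2.png

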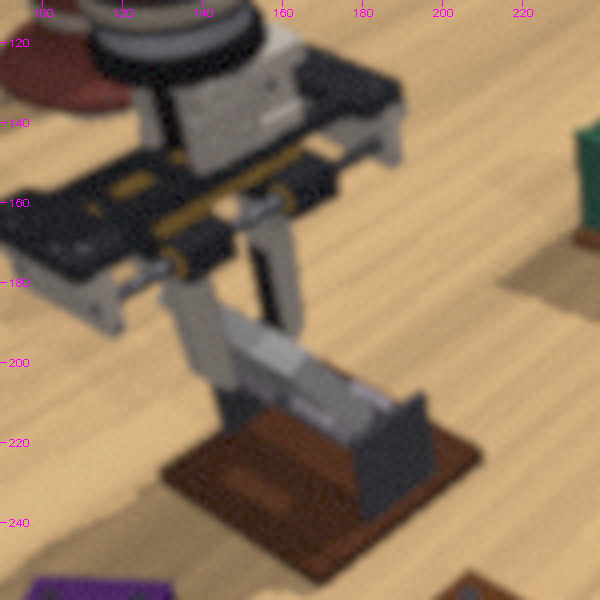

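Run:
```python
from h import *
for L in(0,.02):
  for x in(.5418,.4428):
    for y,z in((-.279,.1146),(-.2934,.1066)):
      print(L,x,y,proj("scene",np.array([x,y-L/2,z+.866*L])).round(1))
```

```text
0 0.5418 -0.279 [171.6 200.1]
0 0.5418 -0.2934 [166.7 207.2]
0 0.4428 -0.279 [137.5 182.4]
0 0.4428 -0.2934 [132.7 189.1]
0.02 0.5418 -0.279 [166.4 195.6]
0.02 0.5418 -0.2934 [161.4 202.9]
0.02 0.4428 -0.279 [131.8 177.9]
0.02 0.4428 -0.2934 [126.9 184.6]
```

drive_tool --fingers '[0,0,0,0,0,0,0,0,0,0]' --pt "0 0.2 -0.4" --pt "0 0.1 -0.4" --pt "0 0 -0.5" --pt "0 0 -0.6" --pt "0 0 -0.8" --pt "0 0 -1" --pt "0 0 -1.2" --pt "0 0 -1.2" --pt "0 0 0" --pt "0 0 0" --roll '[0,0,0,0,0,0,0,0,0,0]' --newtons 20

```text
clock: 4.53
eef_pos: [0.4918, -0.2944, 0.1592]
ee_rot: [180.0, -0.0, -1.5]
contact_force: [-0.5, -0.7, -2.0]
opening: 0.016
```

Run:
```python
from station import *
from h import *
s=sense();c=camera("scene");d=camera("wrist");np.savez("wrist2.npz",**d,pos=s["eef_pos"],rot=s["ee_rot"]);print(s["clock"],s["contact_force"],s["opening"],s["eef_pos"],s["ee_rot"])
o=np.zeros((600,800,3),np.uint8);o[:,:400]=crop(c["image"][:,:,::-1],100,100,200,250,4,20);o[:,400:]=crop(d["image"][:,:,::-1],156,70,356,370,2,20)
cv2.imwrite("pics/s3.png",o)
```

```text
4.5333 [-0.47293475 -0.7425266  -1.9740681 ] 0.01604391433486558 [ 0.49176921 -0.29435001  0.15915382] [ 1.79963861e+02 -1.81510741e-02 -1.45953147e+00]
```

View pics/s3.png

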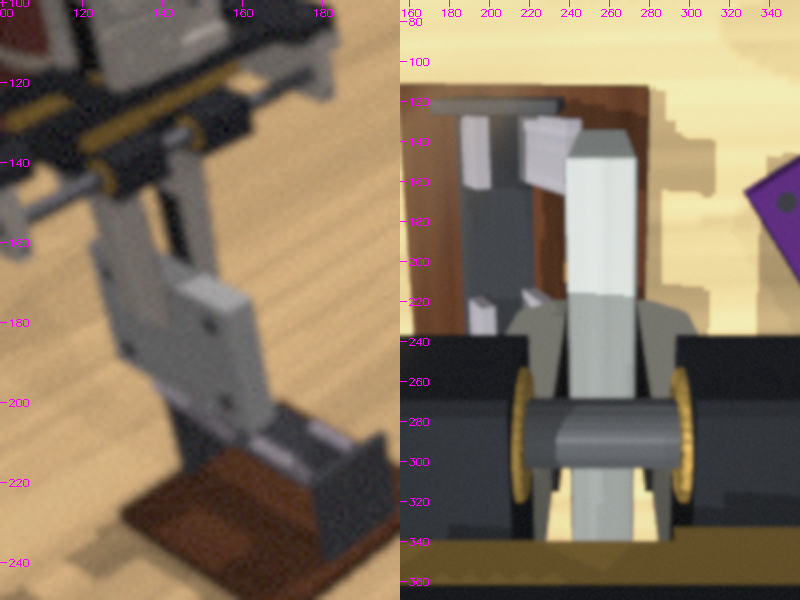

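Run:
```python
from h import *
c=np.load("scene.npz");W=c["world_from_camera"]
for (x,y),Y in(((218,310),-.3024),((247,290),-.2864),((240,433),-.3024),((271,425),-.2864),((97,240),-.3024),((117,357),-.3024)):
    d=W[:3,:3]@np.linalg.solve(c["mtx"],[(x+.5)/4-.5+100,(y+.5)/4-.5+100,1]);o=W[:3,3];print((o+d*(Y-o[1])/d[1]).round(4))
# wrist: top edge far corner at several z
for z in(.18,.185,.19):print(z,wray("wrist2.npz",(240,147),z).round(4),wray("wrist2.npz",(273,147),z).round(4))
```

```text
[ 0.5348 -0.3024  0.1793]
[ 0.5369 -0.2864  0.1819]
[ 0.5318 -0.3024  0.1063]
[ 0.5352 -0.2864  0.102 ]
[ 0.4532 -0.3024  0.1861]
[ 0.4442 -0.3024  0.1133]
0.18 [ 0.5416 -0.2881  0.18  ] [ 0.5412 -0.3028  0.18  ]
0.185 [ 0.5422 -0.2884  0.185 ] [ 0.5418 -0.3026  0.185 ]
0.19 [ 0.5427 -0.2886  0.19  ] [ 0.5424 -0.3023  0.19  ]
```

drive_tool --fingers '[0,0,0,0,0,0,0,0,0,0]' --pt "0 0 -2" --pt "0.55 -3.45 0" --pt "0.55 -3.45 0" --pt "0.55 -3.45 0" --pt "0.55 -3.45 0" --pt "0.55 -3.45 0" --pt "0.55 -3.45 0" --pt "0.55 -3.45 0" --pt "0.55 -3.45 0" --pt "0.55 -3.45 0" --roll '[-0.075,0,0,0,0,0,0,0,0,0]'

```text
clock: 5.47
eef_pos: [0.5251, 0.0201, 0.1782]
ee_rot: [180.0, 0.1, 2.8]
contact_force: [0.4, -0.5, -2.8]
opening: 0.016
```

drive_tool --fingers '[0,0,0,0]' --pt "0 0 0" --pt "0 0 0" --pt "0 0 0" --pt "0 0 0" --roll '[0,0,0,0]'

```text
clock: 5.8
eef_pos: [0.5254, 0.0167, 0.1786]
ee_rot: [179.9, 0.1, 2.7]
contact_force: [0.7, -0.7, -3.3]
opening: 0.0158
```

Run:
```python
from station import *
from h import *
s=sense();d=camera("wrist");c=camera("scene");np.savez("wrist3.npz",**d,pos=s["eef_pos"],rot=s["ee_rot"]);print(s["clock"],s["contact_force"],s["opening"],s["eef_pos"],s["ee_rot"])
o=np.zeros((600,800,3),np.uint8);o[:,:400]=crop(d["image"][:,:,::-1],156,50,356,350,2,20);o[:400,400:]=crop(c["image"][:,:,::-1],220,85,320,185,4,20)
cv2.imwrite("pics/s4.png",o)
```

```text
5.8 [ 0.65644923 -0.71973522 -3.30040505] 0.015804707716459882 [0.5254142  0.01673492 0.17863162] [1.79929788e+02 7.72280419e-02 2.71085328e+00]
```

View pics/s4.png

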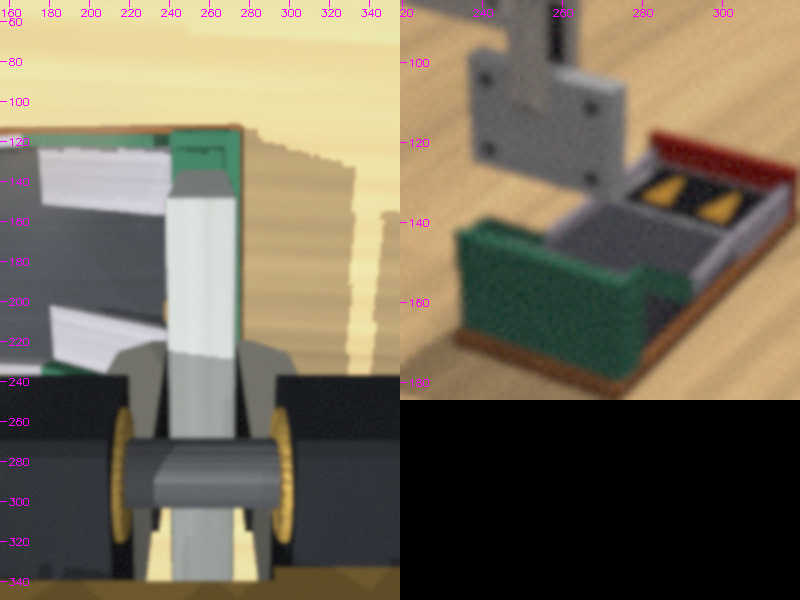

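Run:
```python
from h import *
for n,x,y,z in(("lipback far",242,128,.084),("lipback mid",240,300,.084),("ledge front end far? z80",171,131,.08),("inner corner",225,148,.084),("inner corner z71",225,148,.071),("railcornerfar outer",38,150,.025),("rail foot near inner?",50,305,.025)):
    w=wray("wrist3.npz",((x+.5)/2-.5+156,(y+.5)/2-.5+50),z);b=np.load("bench.npy");R=np.array([[np.cos(b[2]),-np.sin(b[2])],[np.sin(b[2]),np.cos(b[2])]])
    print(n,w.round(4),((w[:2]-b[:2])@R*1e3).round(1))
b=np.load("bench.npy");R=np.array([[np.cos(b[2]),-np.sin(b[2])],[np.sin(b[2]),np.cos(b[2])]])
print("tcp in bench",((np.array([.5254,.0167])-b[:2])@R*1e3).round(1))
```

```text
lipback far [0.5886 0.0039 0.084 ] [-93.6 -61.7]
lipback mid [5.189e-01 4.000e-04 8.400e-02] [-93.6   8.1]
ledge front end far? z80 [0.5861 0.0317 0.08  ] [-65.7 -60.6]
inner corner [0.5806 0.0101 0.084 ] [-87.  -54.1]
inner corner z71 [0.5801 0.0096 0.071 ] [-87.5 -53.5]
railcornerfar outer [0.573  0.0979 0.025 ] [  1.1 -50.8]
rail foot near inner? [0.4953 0.0929 0.025 ] [-0. 27.]
tcp in bench [-77.6   0.7]
```

drive_tool --fingers '[0,0,0,0,0,0,0]' --pt "0 -0.15 1" --pt "0 0 2" --pt "0 0 1" --pt "0 0 0.5" --pt "0 0 0.3" --pt "0 0 0.2" --pt "0 0 0" --roll '[0,0,0,0,0,0,0]'

```text
clock: 6.48
eef_pos: [0.526, 0.02, 0.1292]
ee_rot: [-180.0, -0.0, 2.8]
contact_force: [-0.9, -0.4, -2.6]
opening: 0.0159
```

drive_tool --fingers '[0,0,0,0]' --pt "0 0 0.2" --pt "0 0 0.2" --pt "0 0 0" --pt "0 0 0" --roll '[0,0,0,0]'

```text
clock: 6.82
eef_pos: [0.5259, 0.0201, 0.1253]
ee_rot: [-180.0, -0.0, 2.9]
contact_force: [0.1, -0.2, -3.1]
opening: 0.016
```

drive_tool --fingers '[0,0,0,0,0,0]' --pt "0 0.15 0.2" --pt "0 0 0.1" --pt "0 0 0.1" --pt "0 0 0" --pt "0 0 0" --pt "0 0 0" --roll '[0,0,0,0,0,0]'

```text
clock: 7.32
eef_pos: [0.5259, 0.0186, 0.1212]
ee_rot: [-180.0, -0.0, 2.9]
contact_force: [-0.8, 0.7, -2.2]
opening: 0.0162
```

drive_tool --fingers '[0,0,0,0,0]' --pt "0 0 0.1" --pt "0 0 0.1" --pt "0 0 0" --pt "0 0 0" --pt "0 0 0" --roll '[0,0,0,0,0]'

```text
clock: 7.73
eef_pos: [0.5259, 0.0186, 0.1192]
ee_rot: [-180.0, -0.0, 2.9]
contact_force: [-0.9, -0.5, -2.3]
opening: 0.0159
```

drive_tool --fingers '[0,0,0,0,0]' --pt "0 0 0.1" --pt "0 0 0.1" --pt "0 0 0" --pt "0 0 0" --pt "0 0 0" --roll '[0,0,0,0,0]'

```text
clock: 8.15
eef_pos: [0.5267, 0.0185, 0.1181]
ee_rot: [180.0, -0.1, 2.9]
contact_force: [-1.5, -0.2, 6.6]
opening: 0.0158
```

drive_tool --fingers '[2,2.5,4,6,6,6,6]' --pt "0 0 0" --pt "0 0 0" --pt "0 0 0" --pt "0 0 0" --pt "0 0 0" --pt "0 0 0" --pt "0 0 0" --roll '[0,0,0,0,0,0,0]'

```text
clock: 8.73
eef_pos: [0.5258, 0.0186, 0.1171]
ee_rot: [-180.0, 0.0, 2.9]
contact_force: [-0.2, 0.3, 0.1]
opening: 0.0539
```

Run:
```python
from station import *
from h import *
s=sense();c=camera("scene");print(s["clock"],s["contact_force"],s["opening"])
cv2.imwrite("pics/s5.png",crop(c["image"][:,:,::-1],220,85,320,185,5,20))
```

```text
8.7333 [-0.21044639  0.27673993  0.13214865] 0.05391135194962062
```

View pics/s5.png

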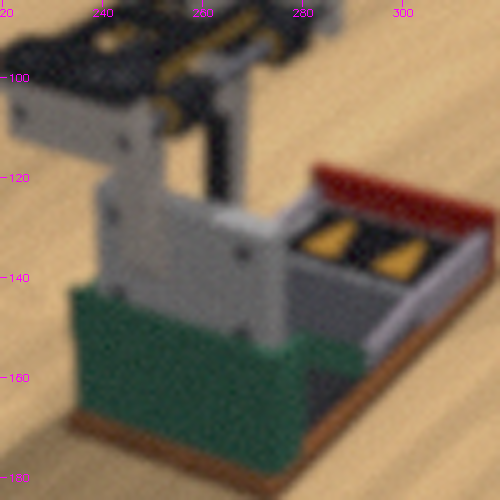

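drive_tool --fingers '[6,6,0,0,0,0,0,0,0,0]' --pt "0 0 -2" --pt "0 0 -2.2" --pt "0 3.6 0" --pt "0 0.2 0" --pt "0 0 0" --pt "0 0 0" --pt "0 0 0" --pt "0 0 0" --pt "0 0 2" --pt "0 0 1.4" --roll '[0,0,0,0,0,0,0,0,0,0]'

```text
clock: 9.62
eef_pos: [0.5279, -0.0182, 0.1247]
ee_rot: [-180.0, -0.0, 3.0]
contact_force: [0.0, -0.8, -0.7]
opening: 0.0113
```

drive_tool --fingers '[0,0,0,0,0,0,0]' --pt "0 0 0" --pt "0 -0.3 0" --pt "0 -0.3 0" --pt "0 -0.3 0" --pt "0 0 0" --pt "0 0 0" --pt "0 0 0" --roll '[0,0,0,0,0,0,0]'

```text
clock: 10.2
eef_pos: [0.5275, -0.0104, 0.1256]
ee_rot: [180.0, -0.0, 2.9]
contact_force: [0.2, -0.4, 0.0]
opening: 0.0006
```

drive_tool --fingers '[0,0,0,0,0,0,0,0,0,0]' --pt "0 -0.3 0" --pt "0 -0.3 0" --pt "0 -0.3 0" --pt "0 -0.3 0" --pt "0 -0.3 0" --pt "0 -0.3 0" --pt "0 -0.3 0" --pt "0 -0.3 0" --pt "0 0 0" --pt "0 0 0" --roll '[0,0,0,0,0,0,0,0,0,0]'

```text
clock: 11.03
eef_pos: [0.5261, 0.0139, 0.1252]
ee_rot: [-180.0, 0.0, 2.9]
contact_force: [-0.4, 0.8, 0.1]
opening: 0.0005
```

Run:
```python
from station import *
from h import *
s=sense();c=camera("scene");t=camera("top");np.savez("top2.npz",**t);print(s["clock"],s["contact_force"],s["eef_pos"])
o=np.zeros((600,800,3),np.uint8);o[:400,:400]=crop(c["image"][:,:,::-1],220,85,320,185,4,20);o[:400,400:800]=crop(t["image"][:,:,::-1],118,184,218,284,4,10)
cv2.imwrite("pics/s6.png",o[:400])
```

```text
11.0333 [-0.43060079  0.76611563  0.14498087] [0.52610484 0.01387094 0.12515145]
```

View pics/s6.png

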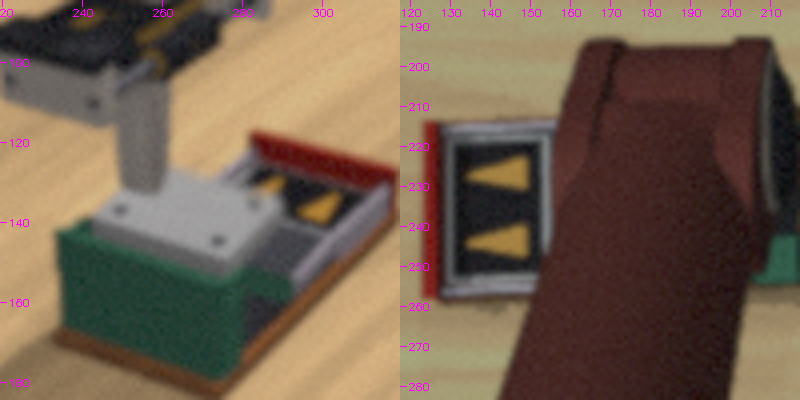

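drive_tool --fingers '[0,0,0,0,0,0,0,0,0,0]' --pt "0 0 -0.5" --pt "0 0 -1" --pt "0 0 -1" --pt "0 0 0" --pt "0 0 0" --pt "0 0 0" --pt "0 0 0" --pt "0 0 0" --pt "0 0 0" --pt "0 0 0" --roll '[0,0,0,0,0,0,0,0,0,0]'

```text
clock: 11.97
eef_pos: [0.5259, 0.0136, 0.1499]
ee_rot: [-180.0, 0.0, 2.9]
contact_force: [0.1, -0.1, 0.2]
opening: 0.0007
```

Run:
```python
from station import *
from h import *
s=sense();c=camera("scene");w=camera("wrist");np.savez("wrist4.npz",**w,pos=s["eef_pos"],rot=s["ee_rot"]);print(s["clock"],s["contact_force"],s["eef_pos"],s["ee_rot"])
o=np.zeros((480,800,3),np.uint8);o[:400,:400]=crop(c["image"][:,:,::-1],220,85,320,185,4,20);o[:480,400:800]=crop(w["image"][:,:,::-1],56,90,256,330,2,20)
cv2.imwrite("pics/s7.png",o)
```

```text
11.9667 [ 0.09019331 -0.05255234  0.16888941] [0.52594989 0.0135715  0.14989837] [-1.79999160e+02  3.47061337e-02  2.85733535e+00]
```

View pics/s7.png

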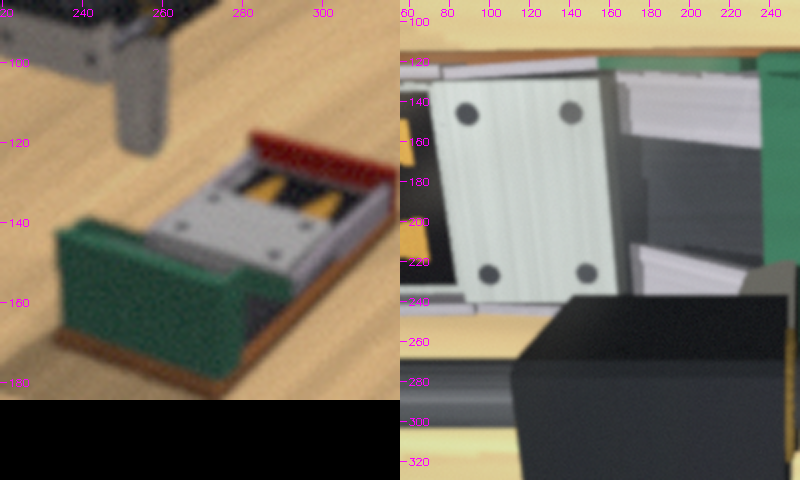

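Run:
```python
from h import *
b=np.load("bench.npy");R=np.array([[np.cos(b[2]),-np.sin(b[2])],[np.sin(b[2]),np.cos(b[2])]])
for x,y in((431,80),(600,78),(617,300),(470,302)):
    w=wray("wrist4.npz",((x-400+.5)/2-.5+56,(y+.5)/2-.5+90),.041);print(((w[:2]-b[:2])@R*1e3).round(1))
```

```text
[ 73.7 -49.1]
[  3.2 -49.9]
[ 3.1 49.2]
[69.8 50.1]
```

drive_tool --fingers '[0,0,0,0,0,0,0,0,0,0]' --pt "0 0 0" --pt "0 0 0" --pt "0 0 0" --pt "0 0 0" --pt "0 0 0" --pt "0 0 0" --pt "0 0 0" --pt "0 0 0" --pt "0 0 0" --pt "0 0 0" --roll '[-0.12,-0.12,-0.12,-0.12,-0.12,-0.12,-0.12,-0.12,-0.12,-0.12]'

```text
clock: 12.9
eef_pos: [0.5261, 0.0135, 0.1501]
ee_rot: [-180.0, 0.0, 71.9]
contact_force: [-0.4, 0.7, -0.2]
opening: 0.0004
```

drive_tool --fingers '[0,0,0,0,0,0,0,0,0]' --pt "0 0 0" --pt "0 0 0" --pt "0 0 0" --pt "0 0 0" --pt "2 0 0" --pt "2 0 0" --pt "2.4 0 0" --pt "0 0 0" --pt "0 0 0" --roll '[-0.12,-0.12,-0.12,-0.01,0,0,0,0,0]'

```text
clock: 13.65
eef_pos: [0.5228, 0.0791, 0.1503]
ee_rot: [180.0, -0.0, 92.9]
contact_force: [0.5, -0.7, -0.2]
opening: 0.0004
```

drive_tool --fingers '[0,0,0,0,0,0]' --pt "-0.2 0 3" --pt "0 0 4" --pt "0 0 3" --pt "0 0 1.3" --pt "0 0 0.5" --pt "0 0 0" --roll '[0,0,0,0,0,0]'

```text
clock: 14.15
eef_pos: [0.5225, 0.074, 0.031]
ee_rot: [-179.9, 0.1, 92.7]
contact_force: [-0.2, 0.3, -1.1]
opening: 0.0005
```

drive_tool --fingers '[0,0,0,0,0,0,0,0]' --pt "0 0 0" --pt "0.3 0 0" --pt "0.3 0 0" --pt "0.3 0 0" --pt "0.3 0 0" --pt "0.3 0 0" --pt "0.3 0 0" --pt "0.3 0 0" --roll '[0,0,0,0,0,0,0,0]'

```text
clock: 14.82
eef_pos: [0.5221, 0.0962, 0.0323]
ee_rot: [-180.0, 0.0, 92.8]
contact_force: [0.2, -1.4, 0.7]
opening: 0.0005
```

drive_tool --fingers '[0,0,0,0,0,5,5,5,5,5]' --pt "0.4 0 0" --pt "0.4 0 0" --pt "0.4 0 0" --pt "0.4 0 0" --pt "-0.6 0 0" --pt "0 0 0" --pt "0 0 0" --pt "0 0 0" --pt "0 0 0" --pt "0 0 0" --roll '[0,0,0,0,0,0,0,0,0,0]'

```text
clock: 15.65
eef_pos: [0.5216, 0.1066, 0.0322]
ee_rot: [180.0, -0.0, 92.8]
contact_force: [1.5, -0.7, -0.3]
opening: 0.029
```

drive_tool --fingers '[5,5,5,5,5,5,5,5,5,5]' --pt "0.4 0 0" --pt "0.4 0 0" --pt "0.4 0 0" --pt "0.4 0 0" --pt "0.4 0 0" --pt "0.4 0 0" --pt "0.4 0 0" --pt "0.4 0 0" --pt "0.4 0 0" --pt "0.4 0 0" --roll '[0,0,0,0,0,0,0,0,0,0]'

```text
clock: 16.48
eef_pos: [0.5194, 0.1466, 0.0322]
ee_rot: [-180.0, 0.0, 92.8]
contact_force: [-0.3, -1.0, 0.7]
opening: 0.0499
```

drive_tool --fingers '[5,5,5,5,5,5]' --pt "0.3 0 0" --pt "0.3 0 0" --pt "0.3 0 0" --pt "0.3 0 0" --pt "0.2 0 0" --pt "0 0 0" --roll '[0,0,0,0,0,0]'

```text
clock: 16.98
eef_pos: [0.5187, 0.1612, 0.0321]
ee_rot: [-180.0, -0.0, 92.9]
contact_force: [-0.5, -0.2, -0.3]
opening: 0.0498
```

drive_tool --fingers '[5,5,5,5,5,5]' --pt "0.1 0 0" --pt "0.1 0 0" --pt "0.1 0 0" --pt "0.1 0 0" --pt "0 0 0" --pt "0 0 0" --roll '[0,0,0,0,0,0]'

```text
clock: 17.48
eef_pos: [0.5186, 0.1646, 0.0321]
ee_rot: [-180.0, -0.0, 92.8]
contact_force: [-1.0, -2.1, 0.5]
opening: 0.05
```

drive_tool --fingers '[5,5,5,5,5,5]' --pt "0.1 0 0" --pt "0.05 0 0" --pt "0.05 0 0" --pt "0 0 0" --pt "0 0 0" --pt "0 0 0" --roll '[0,0,0,0,0,0]'

```text
clock: 17.98
eef_pos: [0.5186, 0.1651, 0.0321]
ee_rot: [-180.0, 0.1, 92.8]
contact_force: [-0.7, -5.3, 2.6]
opening: 0.05
```

drive_tool --fingers '[5,5,5,5,5,5]' --pt "0.1 0 0" --pt "0.05 0 0" --pt "0.05 0 0" --pt "0 0 0" --pt "0 0 0" --pt "0 0 0" --roll '[0,0,0,0,0,0]'

```text
clock: 18.48
eef_pos: [0.5186, 0.1651, 0.0321]
ee_rot: [-179.9, 0.3, 92.7]
contact_force: [-1.0, -7.2, 2.5]
opening: 0.05
```

drive_tool --fingers '[5,5,5,5,5,5,5,5,5,5]' --pt "0.2 0 0" --pt "0 0 0" --pt "0 0 0" --pt "-0.6 0 0" --pt "-1 0 0" --pt "-2 0 0" --pt "0 0 -4" --pt "0 0 -4" --pt "-3 0 -2.5" --pt "-3 0 0" --roll '[0,0,0,0,0,0,0,0,0,0]'

```text
clock: 19.32
eef_pos: [0.5279, 0.0791, 0.1433]
ee_rot: [179.1, -0.4, 93.1]
contact_force: [0.7, -0.5, -0.9]
opening: 0.05
```

drive_tool --fingers '[5,5,5,5,5,5]' --pt "-3.5 0 -1" --pt "-3.5 0 -1" --pt "-3.5 0 0" --pt "0 0 0" --pt "0 0 0" --pt "0 0 0" --roll '[0,0,0,0,0,0]'

```text
clock: 19.82
eef_pos: [0.5289, -0.0287, 0.1574]
ee_rot: [179.9, -0.1, 92.9]
contact_force: [-0.7, 0.9, -1.0]
opening: 0.0496
```

Run:
```python
from station import *
from h import *
s=sense();c=camera("scene");w=camera("wrist");t=camera("top");np.savez("wrist5.npz",**w,pos=s["eef_pos"],rot=s["ee_rot"]);print(s["clock"],s["contact_force"],s["eef_pos"],s["ee_rot"])
o=np.zeros((600,800,3),np.uint8)
o[:300,:300]=crop(c["image"][:,:,::-1],260,100,335,175,4,20);o[:300,300:600]=crop(t["image"][:,:,::-1],110,200,170,260,5,10)
o[300:600]=crop(w["image"][:,:,::-1],56,40,456,190,2,20)
cv2.imwrite("pics/s8.png",o)
```

```text
19.8167 [-0.70535015  0.90991475 -0.96896822] [ 0.52885533 -0.0287043   0.15735515] [ 1.79888806e+02 -1.44696695e-01  9.28617210e+01]
```

View pics/s8.png

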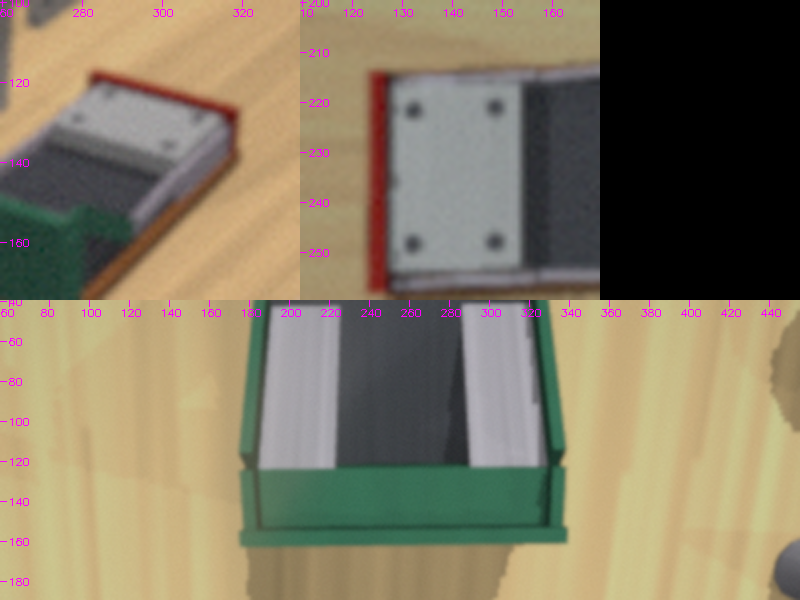

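Run:
```python
from station import *
from h import *
b=np.load("bench.npy");R=np.array([[np.cos(b[2]),-np.sin(b[2])],[np.sin(b[2]),np.cos(b[2])]])
for x,y in((88,82),(222,83),(222,268),(90,273)):
    w=ray("top",((x+.5)/5-.5+110,(y+.5)/5-.5+200),.041);print(((w[:2]-b[:2])@R*1e3).round(1))
print(job_done())
```

```text
[152.  -52.3]
[ 79.5 -49.2]
[79.  50.2]
[149.5  50.4]
the job is handed in; nothing more can be done
None
```

The mould half is home against the red end stop, cavity face down, and the job is handed in at about 20 s of the 58 s allowed; `job_done()` gives no verdict.

**What I did:**
- I drew the aluminium half out of the rack along its lean and let it straighten in the grip.
- I stood it on the green ledge with the cavity face downhill, then tipped it from behind with closed fingers. It slid down and came to rest flat on the landing, with its centre about 38 mm past the ramp foot.
- I pushed it along with spread fingers until it met the stop. It held at about 7 N without moving any further.
- I then backed the gripper well clear.

**Last checks:**
- The scene and top pictures show the bare face with its screw heads up, the block square against the stop and nothing touching it.
- From the top view, the measured corners put the trailing edge at 79 to 79.5 mm along the bench (80 mm intended). The leading edge comes out at 149.5 to 152 mm (150 mm intended), and the sides are within about 2 mm of ±50 mm.
- One leading corner reads about 2 mm off in each direction. I put that down to pixel reading and calibration error, because the block was hard against the stop.
- My moves never came near the dish or the sinkers, but I did not measure their positions again at the end.
- I saw the tip-over step only once, mid-fall. I did not measure the block's angle on the ramp.

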